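Show a cleaned oil cell to the inspection camera

TASK

On the bakery's check bench, pull the lamp's shutter slide all the way out to its stop so that the light path is open. Then pick up the longest of the three glass cells by its two frosted long sides only, never touching its clear end windows, and hold it upright and still midway between lamp and camera, turned so that the light passes straight through the middle of both end windows. Finish while still holding it there in the air, and leave everything else on the bench where it is.

Things in the scene. Friction and masses are not known exactly. Their poses are not given: they have to be found in the camera images.
- rig: fixed inspection rig: aluminium rail 360 x 50 x 25 mm along its own y; a round black lamp at the +y end and a small camera at -y face each other 120 mm above the bench. Origin: centre of the rail's underside. Free gap 150 mm, from the shutter frame (64 wide, 57 high, at y = +75 mm) to the camera lens (38 wide, y = -75 mm). Apart from the knob it is at most 150 mm high.
- beam (a point): the middle of the light path: point on the straight line from the lamp's lens to the camera's lens, midway in the gap, 120 mm above the bench. Its y axis is the direction of the light path, its x axis is level and square to it, z is up.
- shutter (a joint): the shutter slide of the lamp, a flat steel blade in a frame in front of the lamp's lens: 0 = pushed in (lens covered), 0.045 m = pulled out to its stop (lens free). It slides level, along the rig's -x (towards the robot's side of the rig), rubs with about 1.5 N and stays where it is left.
- knob_top (a point): centre of the top of the shutter slide's knob, an upright steel pin 12 mm thick, rising 29 mm above the slide's tail (14 mm high, 3 mm thick) on the rig's -x side, clear of the frame: with the slide pushed in its axis is 52 mm from the lens axis and 81 mm from mid-gap towards the lamp. Its top is 156 mm above the bench. Axes as the rig's; it moves with the slide.
- mat: fixed dark rubber mat 260 x 130 x 4 mm on which the three glass cells stand in a row along its long x axis, about 80 mm apart, in any order. Origin: centre of its underside.
- cell_long: the longest of the three cells, an empty open-topped glass trough 56 mm long (own x) x 22 mm wide (own y) x 40 mm high, walls 3 mm, 40 to 70 g, standing upright on the mat. Its two long sides (facing +y and -y) are frosted; its two ends (facing +x and -x, each 22 x 40 mm and 3 mm thick) are the clear windows. Origin: centre of its underside, z up.
- window_a (a point): centre of the outer face of the long cell's clear window at its +x end: 28 mm from the cell's middle, 20 mm above its underside.
- window_b (a point): centre of the outer face of the long cell's clear window at its -x end: 28 mm from the cell's middle, 20 mm above its underside.
- cell_mid: the middle cell, same make, 26 mm long (own x) x 22 x 40 mm; to be left standing. Origin: centre of its underside.
- cell_short: the shortest cell, same make, 16 mm long (own x) x 22 (own y) x 40 mm; to be left standing. Origin: centre of its underside.
- roll_a: an oblong bread roll, 116 x 70 mm, 69 mm high, beyond the rig and mat; to be left alone. Origin: centre of its underside.
- roll_b: a second oblong bread roll, 116 x 70 mm, 69 mm high, on the robot's side of rig and mat; to be left alone. Origin: centre of its underside.
- beaker: glass beaker, 64 mm across the rim, 75 mm high, beyond the rig and mat; to be left alone. Origin: centre of its underside.
- wash_bottle: white plastic bottle, 64 mm in diameter, 160 mm high, at the back of the bench; to be left alone. Origin: centre of its underside.
- driver: screwdriver, 160 mm long, lying on the bench far to the right; to be left alone. Origin: under its middle.
Things that resemble listed ones, but are neither listed nor needed, are in the scene too. Leave any green look-alike of the cell_long alone.

How it is judged:
On the way, in this order (a step that is already met when the one before it is completed fails the run):
1. the shutter slide is pulled out, the lens free (at least 40 of 45 mm) (value of joint shutter above 0.04 m), for 0.2 s.
2. the longest cell is lifted off the mat, gripped on both frosted sides (height (world z) of cell_long above 0.03 m and contact force between the fingers and cell_long_c3 above 0.5 N and contact force between the fingers and cell_long_c4 above 0.5 N), for 0.2 s.
At the end, for the whole second after the job is handed in: Shutter slide at least 40 mm out. Longest cell held still in the air by fingers on both frosted sides, upright within 0.2 rad, off the rig, within 30 mm of mid-gap; the light path passes within 6 mm sideways and 10 mm in height of the centres of both end windows (x of window_a in the frame of beam between -0.006 and 0.006 m and z of window_a in the frame of beam between -0.01 and 0.01 m and x of window_b in the frame of beam between -0.006 and 0.006 m and z of window_b in the frame of beam between -0.01 and 0.01 m and y of cell_long in the frame of beam between -0.03 and 0.03 m and contact force between the fingers and cell_long_c3 above 0.5 N and contact force between the fingers and cell_long_c4 above 0.5 N and angle between cell_long's own z axis and vertical below 0.2 rad and linear speed of cell_long below 0.02 m/s and contact force between cell_long and rig below 0.2 N and value of joint shutter above 0.04 m); the arm keeps its last pose, push and grip.
It fails at once if a clear window of the longest cell is touched by the gripper or arm (contact force between any of the fingers, the arm and cell_long_c1 above 0.3 N or contact force between any of the fingers, the arm and cell_long_c2 above 0.3 N).
It fails at once if another cell or thing on the bench is shifted by more than 20 mm or tipped (distance of any of cell_mid, cell_short, roll_a, roll_b, beaker, wash_bottle, driver from where it was at the start of the episode above 0.02 m or angle between any of cell_mid, cell_short, beaker, wash_bottle's own z axis and vertical above 0.4 rad).
It also fails if it takes over 58 s, if anything falls off the work surface, if the arm or the gripper's body presses on something with over 40 N, if the wrist force passes 120 N, or if a joint passes its speed limit or range.

ROBOT

A 6-joint arm with a two-finger parallel gripper is mounted at the origin on the work surface. World frame = base frame: x ahead of the robot, y to its left, z up, the work surface at z = 0. Lengths are in m, angles in rad, forces in N, time in s.
With the tool pointing down it reaches from about 0.35 to 0.85 m from the base axis. Payload 8.1 kg.
Tool frame: the origin (TCP) lies between the finger pads; the fingertips stand tips_ahead ahead of it and the grasp point (between the pads) lies 8 mm behind it (tips_ahead is the distance from the TCP to the fingertips, in m); z points along the fingers, x is the direction in which the jaws open and shut, and the axes are right-handed (so a half turn about z gives the same grasp; the last joint's range is limited). The gripper opens to 93 mm and grips with 3 to 60 N. Pads are 15 mm wide; open, the fingers measure 128 mm over their backs; the gripper's body (75 mm by 188 mm) begins 65 mm behind the grasp point.
Start: joints at [1.177, 0.13, 1.488, -0, 1.523, -0.085], TCP at [0.182, 0.572, 0.23] pointing down, gripper open.
Joint ranges: [-2.96, 2.96], [-0.89, 2.26], [0.02, 2.5], [-1.34, 4.48], [0, 2.73], [-2.66, 2.66]. Speed limits (rad/s): [2.39, 2.39, 2.79, 3.14, 3.14, 3.14].

INTERFACE

Orientations are given as a rotation vector (axis times angle).
In Python, from plant import * gives the robot as it stands.
- The arm moves only by the tool play_rows, never from a script. Its argument "increments" is a list that holds one entry, the list of rows, each a list of 4 numbers: the shift along the tool's x, y, z in cm, then the turn about the tool's z in rad. A call has 1 to 5 rows; each row is the pose to reach, as a shift and turn from the pose measured when the call began, along the tool's axes at that moment; what a row does not reach only later rows make up. A row lasts 1/10 s, in which the tool goes at most 50 mm and 8.59 degrees, less where a joint would pass 70% of its speed; a pose out of reach is approached as far as the arm can. A call with a gripper value outside its range is refused whole. "jaw" is the finger opening in cm, from 0 to 9.3, set as the call begins (left out, the last holds). The fingers move at their own pace and stop on an object; "squeeze" is the grip in N (left out, the last holds). Time passes only in rows, so rows that repeat a pose let the fingers close. It gives the time, the measured TCP pose, the force and the opening at its end, in the units of the state.
- read_state(): the state, without advancing time (a new reading comes with each control period).
- read_camera(name): name is "scene" or "side" or "wrist"; returns (picture, depth): 420x560x3 uint8, blue, green, red; 420x560 float32, m along the optical axis (not along the pixel's ray), 0 where there is no reading.
- camera_params(name): a dict with "K" (3x3 intrinsics, pixels), "eye" and "orientation" of the camera in the world. Camera axes: x right, y up, looking along -z (the intrinsics and any distortion apply to the point x, -y, -z); pixel columns grow to the right and rows downward; lengths in m; the calibration is good to about 2 mm. A picture is of the moment at which its call begins: read the wrist's pose just before it. camera_params takes no time and is no camera call; for the wrist camera it gives the pose at the moment of the call.
- close_job(): hands the job in, once; it reports no verdict.
The state is a dict: "t": time; "q": joint angles; "dq": joint speeds; "joint_torque": joint torques, N m; "tool_pos": TCP position; "orientation": TCP orientation; "force": force on the tool from outside, world axes, zero at the start; "wrist_torque": the same for the moment, N m; "opening": finger opening in m.
Only numpy, scipy, OpenCV 4.12 (cv2) and the standard library are available. Lean on these libraries where they do the work, as an engineer would, in place of code of your own. Each camera call takes 0.05 s, during which the arm holds its last target.

## Working session

There is one attempt and no reset: what is moved stays moved. The work goes in short steps, Python scripts to look and compute and a tool call to move; the robot and the scene stay as the last step left them, time stands still between calls to the robot, and variables do not carry over. Pictures are saved under pics/ and viewed, and the job is handed in when it is done.

Besides the shell and the picture viewer there is one more tool, called after "Request:" as name(argument=value, ...) on one line, values as JSON. play_rows: Moves the arm, as the interface text tells. Its arguments: {"type":"object","properties":{"increments":{"type":"array"},"jaw":{"type":"number"},"squeeze":{"type":"number"}},"required":["increments"]}

```bash
ls; mkdir -p pics; python3 - <<'E'
from plant import *
import cv2,numpy as np
s=read_state();print(s)
for n in ("scene","side","wrist"):
    p=camera_params(n);print(n,p)
    im,d=read_camera(n);cv2.imwrite(f"pics/{n}0.png",im);np.save(f"pics/{n}0.npy",d)
    import pickle;pickle.dump(p,open(f"pics/{n}0.pkl","wb"))
E
```

```text
pics
{'t': 0.0, 'q': array([ 1.17660733e+00,  1.31160400e-01,  1.48923319e+00,  2.02237857e-05,
        1.52298760e+00, -8.53849804e-02]), 'dq': array([ 8.70779770e-05, -8.49323181e-04,  2.56957912e-04,  4.80921419e-04,
       -3.99599798e-04, -1.19972021e-03]), 'joint_torque': array([ 1.06758522e-03, -5.59850621e+01, -4.91763139e+01,  7.67251756e-02,
        3.55475955e-02, -1.57205104e-04]), 'tool_pos': array([0.1821119 , 0.57114283, 0.22861319]), 'orientation': array([ 2.53591297e+00,  1.85284149e+00, -2.41729817e-03]), 'force': array([ 0.21323691, -0.2263659 ,  0.65590243]), 'wrist_torque': array([-0.03423555, -0.02154808, -0.07897477]), 'opening': 0.09291059862160451}
scene {'K': array([[444.26915608,   0.        , 281.70892821],
       [  0.        , 444.26915608, 216.88254251],
       [  0.        ,   0.        ,   1.        ]]), 'eye': array([1.51609746, 0.1782098 , 0.69876903]), 'orientation': array([0.71841288, 0.91760171, 1.63638783])}
side {'K': array([[470.56767407,   0.        , 270.06351512],
       [  0.        , 470.56767407, 205.29287886],
       [  0.        ,   0.        ,   1.        ]]), 'eye': array([0.33798606, 0.68789471, 0.94141053]), 'orientation': array([ 0.19892632, -1.04631111, -2.6305714 ])}
wrist {'K': array([[354.85582541,   0.        , 283.60375673],
       [  0.        , 354.85582541, 207.99916296],
       [  0.        ,   0.        ,   1.        ]]), 'eye': array([0.11428091, 0.59312068, 0.38418608]), 'orientation': array([-0.22761273, -0.16248439,  1.25376799])}
```

View pics/scene0.png

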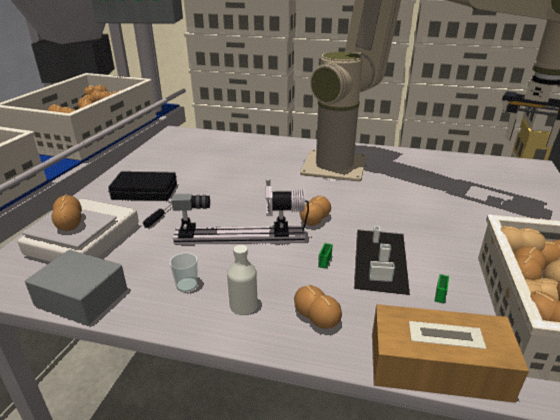

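View pics/side0.png

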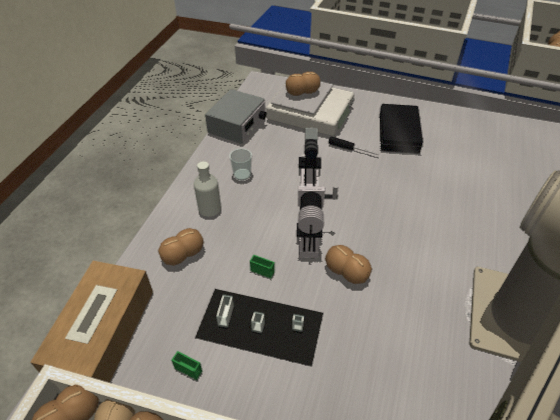

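View pics/wrist0.png

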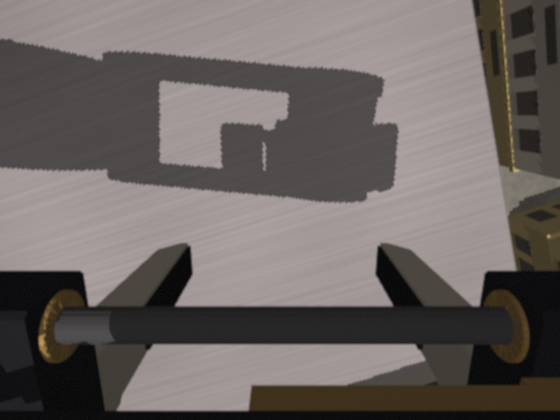

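```bash
cat > h.py <<'E'
import cv2,numpy as np,pickle
from scipy.spatial.transform import Rotation as R
def load(n): 
    return cv2.imread(f"pics/{n}.png"),np.load(f"pics/{n}.npy"),pickle.load(open(f"pics/{n}.pkl","rb"))
def snap(n,out):
    from plant import read_camera,camera_params
    p=camera_params(n);im,d=read_camera(n);cv2.imwrite(f"pics/{out}.png",im);np.save(f"pics/{out}.npy",d);pickle.dump(p,open(f"pics/{out}.pkl","wb"));return im,d,p
def ray(p,u,v):
    K=p["K"];c=np.array([(u-K[0,2])/K[0,0],-(v-K[1,2])/K[1,1],-1.]);return R.from_rotvec(p["orientation"]).as_matrix()@c
def atz(p,u,v,z): 
    r=ray(p,u,v);return p["eye"]+r*(z-p["eye"][2])/r[2]
def atd(p,d,u,v): return p["eye"]+ray(p,u,v)*d[int(round(v)),int(round(u))]
def proj(p,X):
    c=R.from_rotvec(p["orientation"]).as_matrix().T@(np.asarray(X)-p["eye"]);K=p["K"]
    return np.array([K[0,0]*c[0]/-c[2]+K[0,2],K[1,1]*-c[1]/-c[2]+K[1,2]])
def crop(im,u0,v0,u1,v1,s,out):
    cv2.imwrite(f"pics/{out}.png",cv2.resize(im[v0:v1,u0:u1],None,fx=s,fy=s,interpolation=cv2.INTER_CUBIC))
E
python3 - <<'E'
from h import *
im,d,p=load("scene0");crop(im,150,170,330,260,4.4,"c1");crop(im,310,215,470,310,5,"c2")
im,d,p=load("side0");crop(im,270,115,370,265,4,"c3");crop(im,160,250,340,380,4.4,"c4")
E
```

```text
(no output)
```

View pics/c1.png

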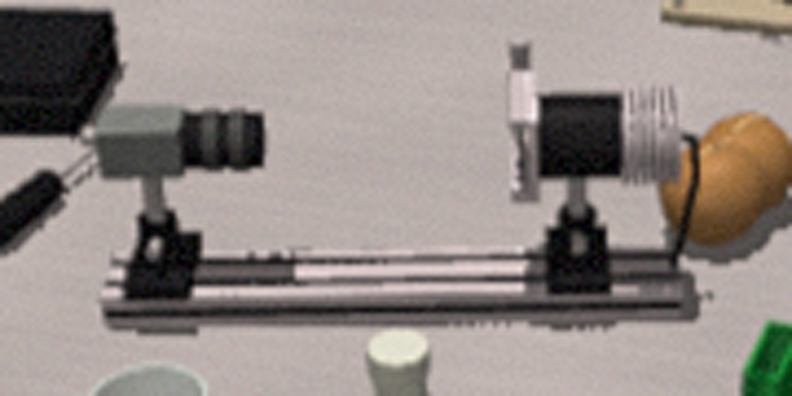

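View pics/c2.png

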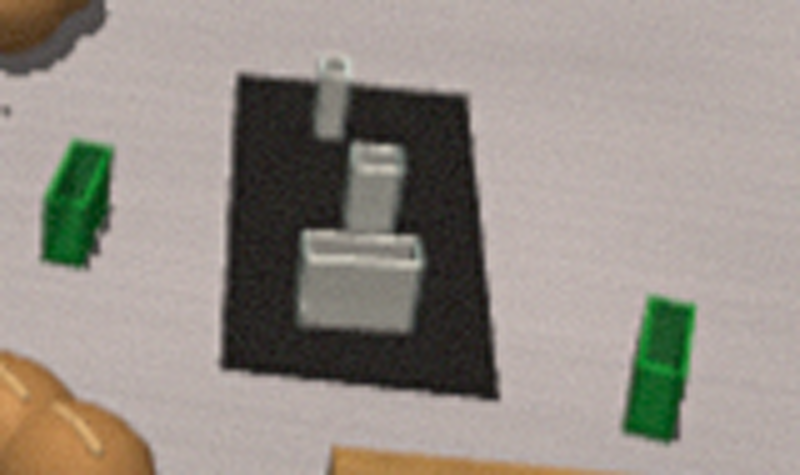

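View pics/c3.png

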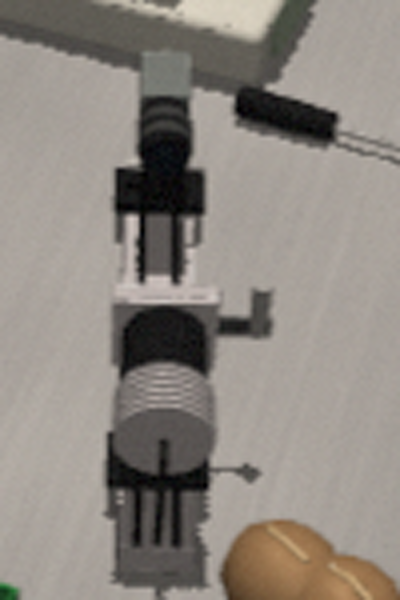

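View pics/c4.png

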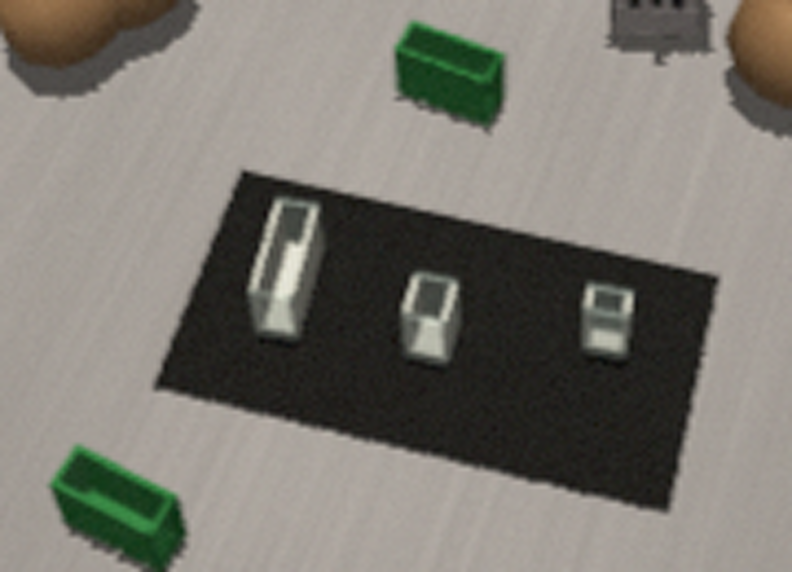

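```bash
cat > m.py <<'E'
from h import *
from scipy.optimize import least_squares
ps=load("side0")[2];pc=load("scene0")[2]
S=lambda a,b:(160+a/4.4,250+b/4.4)
for n,q,z in (("long top",[(275,200),(322,202),(302,293),(250,290)],.044),("mat",[(242,170),(718,277),(668,511),(155,387)],.004),("mid",[(411,272),(460,276),(450,316),(404,313)],.044)):
    P=np.array([atz(ps,*S(*c),z) for c in q]);print(n,P.round(4).tolist(),"ctr",P.mean(0).round(4),"edges",np.linalg.norm(P-np.roll(P,-1,0),axis=1).round(4), [np.degrees(np.arctan2(*(P[(i+1)%4]-P[i])[[1,0]])).round(1) for i in range(4)])
T=lambda a,b:(270+a/4,115+b/4)
C=lambda a,b:(150+a/4.4,170+b/4.4)
obs=[(ps,T(261,292),(-.052,.081,.156)),(ps,T(112,585),(.025,.18,.025)),(ps,T(205,582),(-.025,.18,.025)),
(ps,T(112,290),(.032,.075,.1485)),(ps,T(219,290),(-.032,.075,.1485)),
(pc,C(520,45),(-.052,.081,.156)),(pc,C(105,325),(.025,-.18,0)),(pc,C(697,318),(.025,.18,0))]
def tw(x,m): 
    c,s=np.cos(x[2]),np.sin(x[2]);return np.array([x[0]+c*m[0]-s*m[1],x[1]+s*m[0]+c*m[1],m[2]])
f=lambda x:np.concatenate([proj(p,tw(x,m))-np.array(o) for p,o,m in obs])
r=least_squares(f,[.7,.2,0],loss="soft_l1");print(r.x);print(f(r.x).reshape(-1,2).round(1))
for m in [(-.052,.081,.156),(0,0,.12),(0,.18,0),(0,-.18,0)]:print(m,tw(r.x,m).round(4))
E
python3 m.py
```

```text
long top [[0.6416, 0.1822, 0.044], [0.6185, 0.1757, 0.044], [0.6081, 0.227, 0.044], [0.6329, 0.2336, 0.044]] ctr [0.6253 0.2046 0.044 ] edges [0.024  0.0523 0.0257 0.0521] [np.float64(-164.3), np.float64(101.4), np.float64(14.9), np.float64(-80.5)]
mat [[0.6793, 0.148, 0.004], [0.4214, 0.1299, 0.004], [0.412, 0.2584, 0.004], [0.669, 0.278, 0.004]] ctr [0.5454 0.2036 0.004 ] edges [0.2585 0.1288 0.2577 0.1305] [np.float64(-176.0), np.float64(94.2), np.float64(4.4), np.float64(-85.5)]
mid [[0.5616, 0.1991, 0.044], [0.538, 0.1935, 0.044], [0.5352, 0.2157, 0.044], [0.5569, 0.2213, 0.044]] ctr [0.5479 0.2074 0.044 ] edges [0.0243 0.0224 0.0224 0.0227] [np.float64(-166.7), np.float64(97.1), np.float64(14.4), np.float64(-78.1)]
[ 0.5420623  -0.17728282  0.2811511 ]
[[-1.5  0.1]
 [ 1.4 -7.3]
 [-1.4 -5.9]
 [ 0.3  0.2]
 [ 0.3  0.8]
 [ 2.2 -0.9]
 [ 2.4  0.7]
 [-1.1 -0.3]]
(-0.052, 0.081, 0.156) [ 0.4696 -0.1139  0.156 ]
(0, 0, 0.12) [ 0.5421 -0.1773  0.12  ]
(0, 0.18, 0) [ 0.4921 -0.0044  0.    ]
(0, -0.18, 0) [ 0.592  -0.3502  0.    ]
```

```bash
sed -i 's/,.18,.025)/,.18,0)/g' m.py; python3 m.py | tail -14
```

```text
mid [[0.5616, 0.1991, 0.044], [0.538, 0.1935, 0.044], [0.5352, 0.2157, 0.044], [0.5569, 0.2213, 0.044]] ctr [0.5479 0.2074 0.044 ] edges [0.0243 0.0224 0.0224 0.0227] [np.float64(-166.7), np.float64(97.1), np.float64(14.4), np.float64(-78.1)]
[ 0.54242374 -0.17846934  0.2830775 ]
[[-1.5 -0.3]
 [ 1.2 -1.5]
 [-1.8 -0.1]
 [ 0.4 -0.2]
 [ 0.3  0.5]
 [ 1.8 -0.9]
 [ 1.9  0.8]
 [-1.5 -0.4]]
(-0.052, 0.081, 0.156) [ 0.4699 -0.1152  0.156 ]
(0, 0, 0.12) [ 0.5424 -0.1785  0.12  ]
(0, 0.18, 0) [ 0.4921 -0.0056  0.    ]
(0, -0.18, 0) [ 0.5927 -0.3513  0.    ]
```

```bash
cat > st.py <<'E'
from plant import *
from h import *
import sys
def st(tx,ty,tz,yawdeg):
    s=read_state();M=R.from_rotvec(s["orientation"]).as_matrix();yaw=np.degrees(np.arctan2(M[1,0],M[0,0]))
    d=M.T@(np.array([tx,ty,tz])-s["tool_pos"])*100
    t=-(yawdeg-yaw);t=(t+180)%360-180
    print("t",s["t"],"pos",s["tool_pos"].round(4),"yaw",yaw.round(2),"toolz",M[:,2].round(3),"F",s["force"].round(1),"open",s["opening"],"q",s["q"].round(2))
    print("shift cm",d.round(2),"turn",np.radians(t).round(3))
if __name__=="__main__": st(*map(float,sys.argv[1:5]))
E
python3 - <<'E'
import plant
print({k:v for k,v in vars(plant).items() if not k.startswith('__') and isinstance(v,(int,float,tuple,list,dict))}, [k for k in dir(plant) if not k.startswith('_')])
E
python3 st.py 0.4699 -0.1152 0.229 -73.8
```

```text
{'tips_ahead': 0.011} ['IKError', 'camera_params', 'close_job', 'read_camera', 'read_state', 'tips_ahead']
t 0.15 pos [0.1822 0.5712 0.2288] yaw 72.31 toolz [-0.001 -0.001 -1.   ] F [ 0.3  0.8 -0.2] open 0.09307161873128629 q [ 1.18  0.13  1.49  0.    1.52 -0.09]
shift cm [-56.65  48.27   0.06] turn 2.55
```

Request:
play_rows(increments=[[[-3.4,2.9,0,0.14],[-6.8,5.8,0,0.28],[-10.2,8.7,0,0.42],[-13.6,11.6,0,0.56],[-17,14.5,0,0.7]]], jaw=5, squeeze=20)

```text
t: 0.65
tool_pos: [0.2688, 0.3635, 0.2287]
orientation: [3.019, 0.863, -0.002]
force: [0.4, 0.3, 1.6]
opening: 0.0576
```

```bash
python3 st.py 0.4699 -0.1152 0.229 -73.8
```

```text
t 0.65 pos [0.2688 0.3635 0.2287] yaw 31.9 toolz [-0.001 -0.002 -1.   ] F [0.4 0.3 1.6] open 0.057599208372018325 q [ 0.82 -0.28  1.88 -0.    1.54  0.26]
shift cm [-8.220e+00  5.127e+01  3.000e-02] turn 1.845
```

Request:
play_rows(increments=[[[-0.7,4.4,0,0.14],[-1.4,8.8,0,0.28],[-2.1,13.2,0,0.42],[-2.8,17.6,0,0.56],[-3.5,22,0,0.7]]])

```text
t: 1.15
tool_pos: [0.3555, 0.1565, 0.2289]
orientation: [3.131, -0.233, -0.0]
force: [0.8, 0.2, -0.0]
opening: 0.0499
```

```bash
python3 st.py 0.4699 -0.1152 0.229 -73.8
```

```text
t 1.15 pos [0.3555 0.1565 0.2289] yaw -8.52 toolz [-0.    -0.001 -1.   ] F [ 0.8  0.2 -0. ] open 0.049923430340407395 q [ 0.28 -0.48  2.03 -0.    1.59  0.43]
shift cm [15.34 25.18  0.03] turn 1.139
```

Request:
play_rows(increments=[[[2.4,4,0,0.14],[4.8,8,0,0.28],[7.2,12,0,0.42],[9.6,16,0,0.56],[12,20,0,0.7]]])

```text
t: 1.65
tool_pos: [0.4448, -0.0611, 0.2292]
orientation: [2.858, -1.302, 0.001]
force: [1.9, 0.6, 0.4]
opening: 0.0498
```

```bash
python3 st.py 0.4699 -0.1152 0.229 -73.8
```

```text
t 1.65 pos [ 0.4448 -0.0611  0.2292] yaw -48.98 toolz [ 0.    -0.001 -1.   ] F [1.9 0.6 0.4] open 0.049759378326310603 q [-0.25 -0.29  1.89 -0.    1.54  0.61]
shift cm [5.73 1.66 0.03] turn 0.433
```

Request:
play_rows(increments=[[[1.9,0.5,0,0.14],[3.8,1.1,0,0.28],[5.7,1.7,0,0.43],[5.7,1.7,0,0.43]]])

```text
t: 2.05
tool_pos: [0.4696, -0.117, 0.2288]
orientation: [2.509, -1.888, 0.001]
force: [-0.5, 0.5, 0.4]
opening: 0.0501
```

```bash
python3 st.py 0.4699 -0.1152 0.229 -73.8; python3 -c "
from h import *
im,d,p=snap('wrist','w1');print(p)
for m in [(.4699,-.1152,.156)]: print(proj(p,m))"
```

```text
t 2.05 pos [ 0.4696 -0.117   0.2288] yaw -73.94 toolz [-0.001 -0.002 -1.   ] F [-0.5  0.5  0.4] open 0.05011788604359919 q [-0.35 -0.19  1.8  -0.    1.53  0.94]
shift cm [-0.16 -0.08 -0.02] turn -0.002
{'K': array([[354.85582541,   0.        , 283.60375673],
       [  0.        , 354.85582541, 207.99916296],
       [  0.        ,   0.        ,   1.        ]]), 'eye': array([ 0.53837837, -0.09696494,  0.38421948]), 'orientation': array([-0.22649917,  0.16706663, -1.28399261])}
[280.68207701 221.72786833]
```

View pics/w1.png

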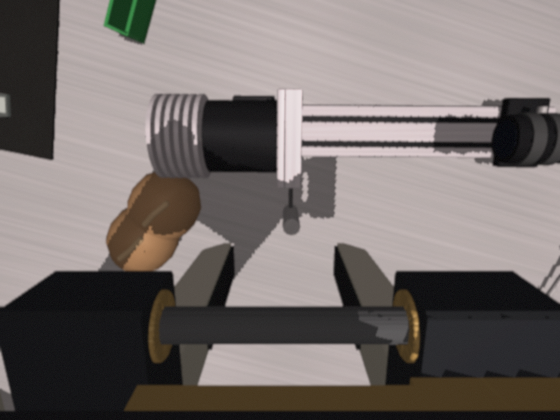

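```bash
python3 -c "
from h import *
im,d,p=load('w1');crop(im,220,80,360,250,3.5,'w1c')
crop(im,250,160,330,240,7,'w1d');print(d[215:236,280:302:3].round(3))"
```

```text
[[0.399 0.257 0.248 0.246 0.246 0.248 0.262 0.4  ]
 [0.4   0.255 0.246 0.243 0.243 0.247 0.257 0.399]
 [0.401 0.253 0.243 0.241 0.241 0.242 0.251 0.4  ]
 [0.401 0.25  0.241 0.239 0.24  0.241 0.248 0.4  ]
 [0.401 0.247 0.24  0.237 0.238 0.239 0.244 0.4  ]
 [0.401 0.245 0.238 0.239 0.238 0.239 0.242 0.401]
 [0.403 0.243 0.238 0.237 0.238 0.239 0.24  0.401]
 [0.402 0.242 0.238 0.238 0.239 0.239 0.238 0.402]
 [0.402 0.239 0.239 0.238 0.239 0.238 0.239 0.402]
 [0.402 0.241 0.239 0.239 0.239 0.239 0.239 0.402]
 [0.404 0.239 0.239 0.238 0.24  0.239 0.239 0.402]
 [0.403 0.24  0.24  0.239 0.238 0.239 0.239 0.403]
 [0.403 0.24  0.24  0.24  0.239 0.239 0.239 0.403]
 [0.404 0.24  0.24  0.239 0.24  0.239 0.238 0.403]
 [0.404 0.241 0.24  0.239 0.242 0.239 0.24  0.404]
 [0.404 0.405 0.241 0.241 0.241 0.24  0.239 0.405]
 [0.406 0.404 0.241 0.24  0.241 0.239 0.405 0.405]
 [0.405 0.405 0.241 0.24  0.241 0.24  0.404 0.404]
 [0.406 0.408 0.406 0.241 0.241 0.241 0.405 0.405]
 [0.407 0.405 0.406 0.241 0.24  0.405 0.404 0.406]
 [0.406 0.406 0.408 0.405 0.    0.406 0.406 0.406]]
```

View pics/w1d.png

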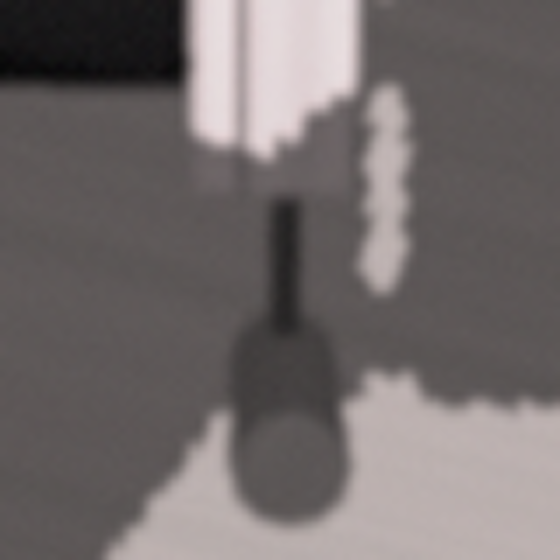

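View pics/w1c.png

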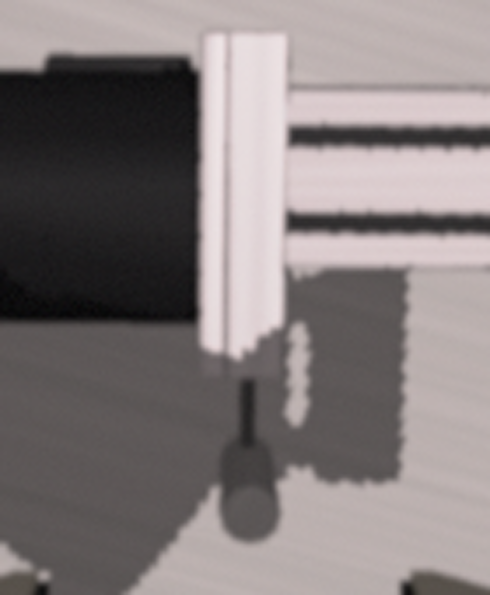

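```bash
cat > m2.py <<'E'
from m import *
pw=load("w1")[2]
for n,(u,v),z in [("knob",(291.4,226.4),.156),("frame+x",(302,89.4),.1485),("frame-x",(302,187.1),.1485),("rail+x",(302,104.9),.025),("rail+x far",(480,105),.025),("rail-x",(302,155.7),.025)]: print(n,atz(pw,u,v,z).round(4))
obs2=[(pw,(291.4,226.4),(-.052,.081,.156)),(pw,(302,89.4),(.032,.075,.1485)),(pw,(302,187.1),(-.032,.075,.1485))]
f2=lambda x:np.concatenate([proj(p,tw(x,m))-np.array(o) for p,o,m in obs2])
print(f2(r.x).reshape(-1,2))
fa=lambda x:np.concatenate([f(x),f2(x)])
ra=least_squares(fa,r.x,loss="soft_l1");print(ra.x);print(fa(ra.x).reshape(-1,2).round(1));print(tw(ra.x,(-.052,.081,.156)))
E
python3 m2.py|tail -22
```

```text
knob [ 0.4687 -0.1231  0.156 ]
frame+x [ 0.5554 -0.1048  0.1485]
frame-x [ 0.4952 -0.123   0.1485]
rail+x [ 0.5506 -0.1131  0.025 ]
rail+x far [ 0.5983 -0.2797  0.025 ]
rail-x [ 0.5035 -0.1273  0.025 ]
[[-10.70573101  -4.62309962]
 [-12.53383286   1.78177277]
 [-12.58203654   3.19689777]]
[ 0.54484067 -0.18547513  0.27758678]
[[-1.9 -2.4]
 [ 0.7 -3.9]
 [-2.4 -2.5]
 [ 0.1 -2.4]
 [-0.1 -1.6]
 [-0.9 -0.7]
 [-0.8  0.7]
 [-4.2 -0.1]
 [-0.1 -5.8]
 [-0.5  0.4]
 [-1.9  2. ]]
[ 0.47263437 -0.12182569  0.156     ]
```

```bash
python3 -c "
from plant import *
from h import *
print(read_state()['tool_pos'],read_state()['dq'].round(3))
im,d,p=snap('wrist','w2');crop(im,250,80,330,240,4,'w2d');print(p['eye'],read_state()['tool_pos'])
im,d,p=snap('side','s2');crop(im,270,115,370,265,4,'s2c')
im,d,p=snap('scene','k2');crop(im,150,170,330,260,4.4,'k2c')
"
```

```text
[ 0.46917799 -0.11578871  0.22878684] [ 0.027 -0.022  0.018  0.007  0.009 -0.046]
[ 0.53793874 -0.09548814  0.38420197] [ 0.46902537 -0.11505478  0.22885927]
```

View pics/w2d.png

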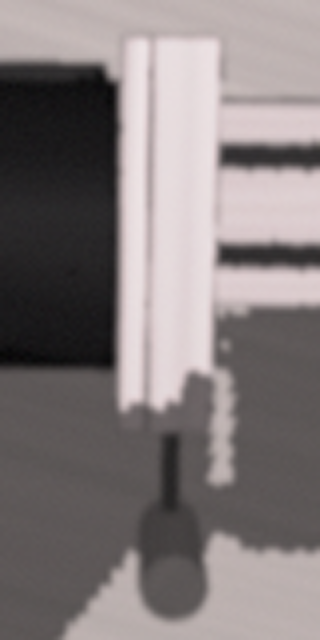

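View pics/k2c.png

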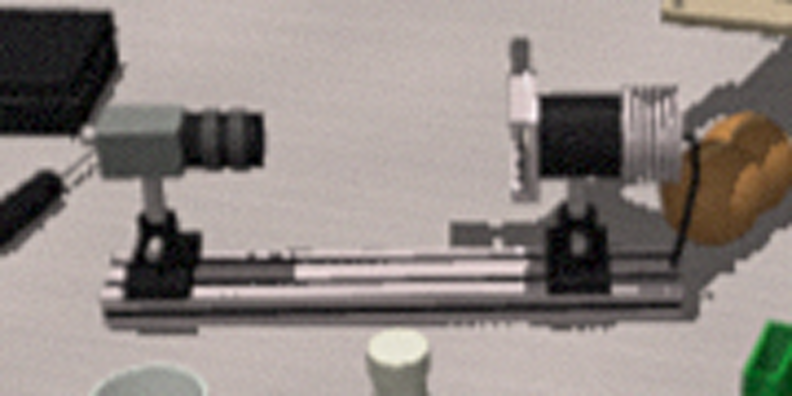

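```bash
python3 - <<'E'
from h import *
p=load('w2')[2]
for u,v,z in [(293.3,226.3,.156),(304.8,89.5,.1485),(303.5,187,.1485)]: print(atz(p,u,v,z).round(4))
E
python3 st.py .4678 -.1222 .170 -73.6
```

```text
[ 0.4688 -0.123   0.156 ]
[ 0.5554 -0.1048  0.1485]
[ 0.4952 -0.1225  0.1485]
t 2.25 pos [ 0.469  -0.1144  0.2291] yaw -73.43 toolz [-0.    -0.001 -1.   ] F [-0.1  0.4 -0.1] open 0.049837214889127755 q [-0.34 -0.19  1.8  -0.    1.53  0.94]
shift cm [0.7  0.34 5.91] turn 0.003
```

Request:
play_rows(increments=[[[0.4,0.1,2,0],[0.8,0.2,4,0],[0.8,0.25,5.6,0],[0.8,0.25,5.6,0],[0.8,0.25,5.6,0]]])

```text
t: 2.75
tool_pos: [0.4688, -0.1222, 0.1735]
orientation: [2.52, -1.875, 0.0]
force: [-0.8, 0.6, 0.8]
opening: 0.0501
```

```bash
python3 st.py .4687 -.123 .142 -73.6;python3 -c "
from h import *
im,d,p=snap('wrist','w3')
"
```

```text
t 2.75 pos [ 0.4688 -0.1222  0.1735] yaw -73.31 toolz [-0.    -0.001 -1.   ] F [-0.8  0.6  0.8] open 0.05009371891593729 q [-0.36 -0.15  1.87 -0.    1.42  0.92]
shift cm [0.08 0.03 3.15] turn 0.005
```

View pics/w3.png

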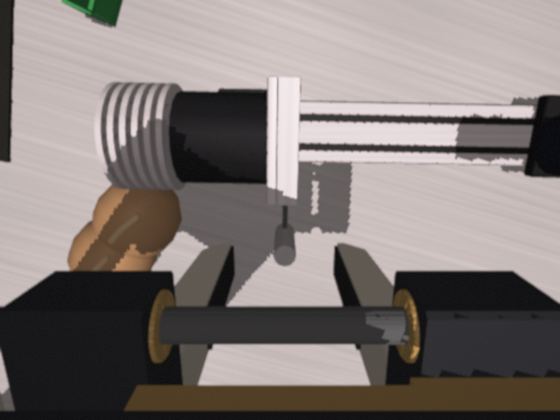

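```bash
python3 - <<'E'
from h import *
im,d,p=load('w3');print(atz(p,285.2,255.5,.156)); crop(im,220,200,350,300,5,'w3c'); print(d[255,283:288])
E
```

```text
[ 0.46861054 -0.12327744  0.156     ]
[0.18523856 0.18537723 0.18475349 0.18634884 0.18554573]
```

View pics/w3c.png

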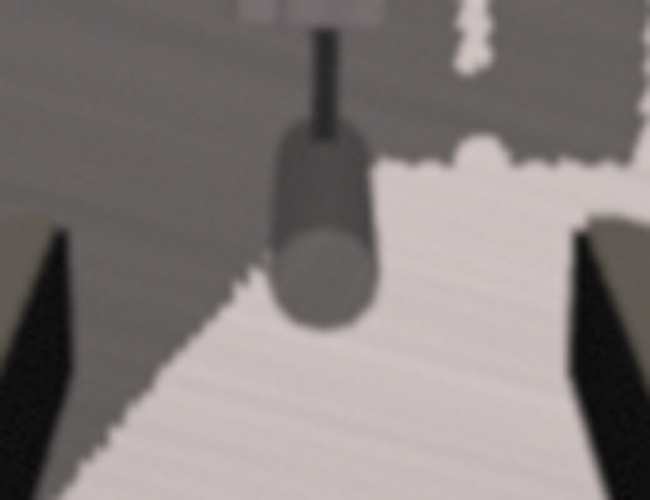

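Wrist view shows the knob top at (285,256), centred between the tips, and 3 estimates agree. I descend and close on it.

Request:
play_rows(increments=[[[0.1,0,1.5,0],[0.1,0,3.1,0],[0.1,0,3.1,0],[0.1,0,3.1,0]]])

```text
t: 3.2
tool_pos: [0.4695, -0.1234, 0.1431]
orientation: [2.52, -1.875, 0.001]
force: [0.4, -0.8, -0.8]
opening: 0.05
```

Request:
play_rows(increments=[[[0,0,0,0],[0,0,0,0],[0,0,0,0],[0,0,0,0],[0,0,0,0]]], jaw=0.8, squeeze=15)

```text
t: 3.7
tool_pos: [0.4696, -0.1234, 0.1432]
orientation: [2.52, -1.876, 0.002]
force: [-0.2, 0.1, -0.1]
opening: 0.0145
```

```bash
python3 st.py .4687 -.123 .142 -73.6
```

```text
t 3.7 pos [ 0.4696 -0.1234  0.1432] yaw -73.33 toolz [ 0.001 -0.001 -1.   ] F [-0.2  0.1 -0.1] open 0.01454605919827729 q [-0.36 -0.13  1.9  -0.    1.36  0.92]
shift cm [-0.07  0.07  0.12] turn 0.005
```

Request:
play_rows(increments=[[[0,0,0,0],[0,0,0,0]]])

```text
t: 3.9
tool_pos: [0.4693, -0.1227, 0.1432]
orientation: [-2.52, 1.875, 0.0]
force: [-1.8, 5.0, 2.0]
opening: 0.0115
```

Request:
play_rows(increments=[[[0,1,0,0],[0,2,0,0],[0,3,0,0],[0,4,0,0],[0,4.6,0,0]]])

```text
t: 4.4
tool_pos: [0.4266, -0.1348, 0.1434]
orientation: [-2.516, 1.872, -0.005]
force: [18.0, 13.1, -7.5]
opening: 0.0116
```

Request:
play_rows(increments=[[[0,0,0,0],[0,0,0,0]]])

```text
t: 4.6
tool_pos: [0.4262, -0.1347, 0.1434]
orientation: [-2.515, 1.872, -0.005]
force: [2.1, 4.0, -0.4]
opening: 0.0117
```

```bash
python3 st.py .4687 -.123 .142 -73.6;python3 -c "
from h import *
im,d,p=snap('wrist','w4')
"
```

```text
t 4.6 pos [ 0.4262 -0.1347  0.1434] yaw -73.34 toolz [ 0.006  0.003 -1.   ] F [ 2.1  4.  -0.4] open 0.011670741701580315 q [-0.43 -0.24  2.01  0.01  1.37  0.85]
shift cm [ 0.09 -4.4   0.17] turn 0.005
```

View pics/w4.png

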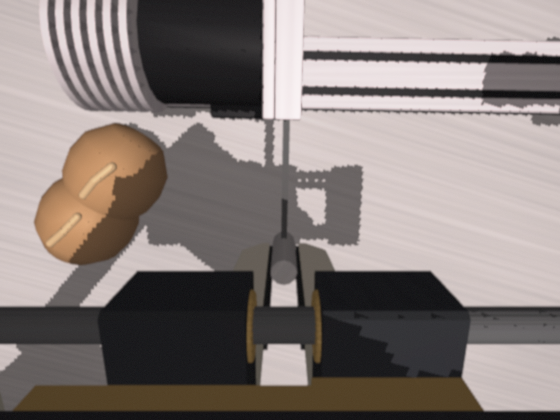

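Request:
play_rows(increments=[[[0,0,0,0],[0,0,0,0],[0,0,0,0],[0,0,0,0]]], jaw=4.5)

```text
t: 5.05
tool_pos: [0.4262, -0.135, 0.1434]
orientation: [-2.516, 1.873, -0.005]
force: [-0.2, 0.2, -0.4]
opening: 0.0391
```

Request:
play_rows(increments=[[[0,0,-3,0],[0,0,-7,0],[0,0,-11,0],[0,0,-11,0],[0,0,-11,0]]])

```text
t: 5.55
tool_pos: [0.4262, -0.1357, 0.2545]
orientation: [-2.515, 1.873, -0.009]
force: [0.4, 0.5, -0.9]
opening: 0.045
```

```bash
python3 st.py .6253 .2046 .25 10;python3 -c "
from h import *
im,d,p=snap('wrist','w5')
im,d,p=snap('side','s5');crop(im,270,115,370,265,4,'s5c')
"
```

```text
t 5.55 pos [ 0.4262 -0.1357  0.2545] yaw -73.34 toolz [ 0.008  0.001 -1.   ] F [ 0.4  0.5 -0.9] open 0.0449616018817613 q [-0.43 -0.31  1.86  0.    1.59  0.85]
shift cm [-26.9  -28.82   0.65] turn -1.455
```

View pics/w5.png

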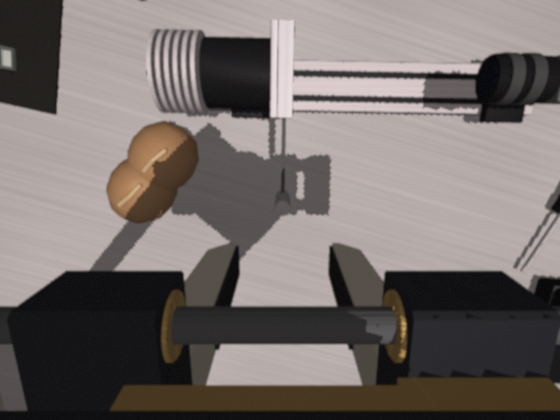

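View pics/s5c.png

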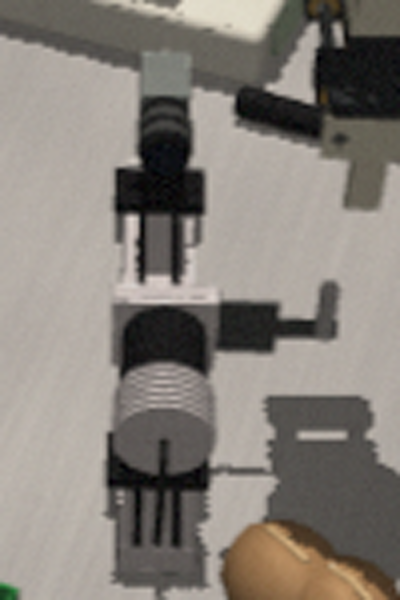

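```bash
python3 -c "
from h import *
im,d,p=load('w5');crop(im,260,0,320,220,3.6,'w5a');crop(im,440,30,560,140,5,'w5b')
print(d[60:110:5,478:520:5].round(3))
"
```

```text
[[0.382 0.278 0.271 0.265 0.26  0.258 0.26  0.256 0.256]
 [0.36  0.277 0.272 0.263 0.26  0.257 0.258 0.256 0.254]
 [0.286 0.278 0.271 0.264 0.26  0.257 0.257 0.255 0.256]
 [0.285 0.278 0.271 0.262 0.258 0.258 0.258 0.254 0.256]
 [0.284 0.278 0.271 0.264 0.26  0.257 0.257 0.257 0.258]
 [0.283 0.277 0.271 0.264 0.26  0.261 0.26  0.259 0.258]
 [0.284 0.276 0.271 0.264 0.262 0.263 0.26  0.26  0.261]
 [0.285 0.277 0.27  0.266 0.266 0.267 0.264 0.263 0.266]
 [0.369 0.278 0.272 0.273 0.272 0.268 0.27  0.272 0.272]
 [0.37  0.365 0.359 0.36  0.359 0.358 0.358 0.36  0.359]]
```

View pics/w5a.png

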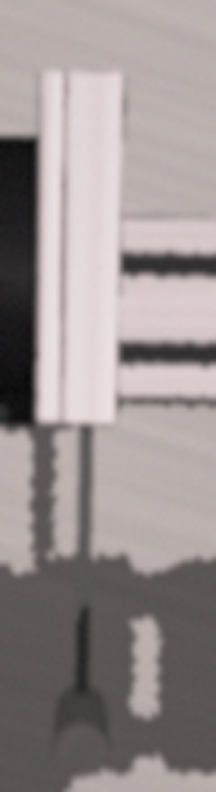

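View pics/w5b.png

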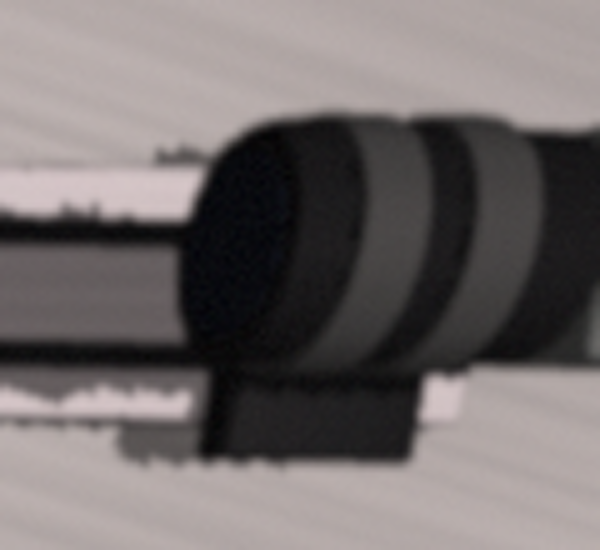

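```bash
python3 - <<'E'
from h import *
p=load('w5')[2]; d=load('w5')[1]
a=atz(p,293.9,20,.1485);b=atz(p,292.5,117.5,.1485);c=atz(p,488.6,79,.12)
m=(a+b)/2;print(a,b,np.linalg.norm(a-b),m,c,"d",atd(p,d,488,79));v=(m-c);print(np.linalg.norm(v[:2]),np.degrees(np.arctan2(v[1],v[0])),(m+c)/2)
# rail edges: pts
for u,v_ in [(300,217/3.6),(300,402/3.6),(440,30+168/5.),(440,30+420/5.)]: print(atz(p,u,v_,.025).round(4))
E
```

```text
[ 0.55548314 -0.10478513  0.1485    ] [ 0.49459387 -0.12237445  0.1485    ] 0.06337892236957762 [ 0.52503851 -0.11357979  0.1485    ] [ 0.56569461 -0.26016619  0.12      ] d [ 0.56479989 -0.2581946   0.12307249]
0.15211998782416458 105.50148664202145 [ 0.54536656 -0.18687299  0.13425   ]
[ 0.551  -0.1165  0.025 ]
[ 0.503  -0.1315  0.025 ]
[ 0.5887 -0.2538  0.025 ]
[ 0.5428 -0.2732  0.025 ]
```

Request:
play_rows(increments=[[[-3.2,-3.4,0,-0.14],[-6.4,-6.8,0,-0.28],[-9.6,-10.2,0,-0.42],[-12.8,-13.6,0,-0.56],[-16,-17,0,-0.7]]], jaw=5)

```text
t: 6.15
tool_pos: [0.5417, 0.0687, 0.251]
orientation: [-3.01, 0.889, 0.0]
force: [1.0, -0.4, 0.0]
opening: 0.0499
```

```bash
python3 st.py .6253 .2 .25 10
```

```text
t 6.15 pos [0.5417 0.0687 0.251 ] yaw -32.91 toolz [ 0.001  0.003 -1.   ] F [ 1.  -0.4  0. ] open 0.049880827624895076 q [ 0.03 -0.03  1.61  0.    1.56  0.6 ]
shift cm [ -0.12 -15.56   0.15] turn -0.749
```

Request:
play_rows(increments=[[[0,-3.1,0,-0.14],[0,-6.2,0,-0.28],[0,-9.3,0,-0.42],[-0.1,-12.4,0,-0.57],[-0.1,-15.5,0.1,-0.72]]])

```text
t: 6.65
tool_pos: [0.6247, 0.2004, 0.248]
orientation: [-3.13, -0.238, 0.004]
force: [0.2, -0.1, -0.1]
opening: 0.0501
```

Request:
play_rows(increments=[[[0,0,0,0],[0,0,0,0],[0,0,0,0]]])

```text
t: 6.95
tool_pos: [0.6239, 0.1995, 0.2466]
orientation: [-3.131, -0.235, 0.007]
force: [-0.9, 1.1, 0.3]
opening: 0.0499
```

```bash
python3 st.py .6253 .2 .25 10;python3 -c "
from h import *
im,d,p=snap('wrist','w6')
"
```

```text
t 6.95 pos [0.6239 0.1995 0.2466] yaw 8.57 toolz [-0.005  0.001 -1.   ] F [-0.9  1.1  0.3] open 0.049892403792537336 q [0.23 0.28 1.29 0.   1.58 0.08]
shift cm [ 0.15 -0.03 -0.34] turn -0.025
```

View pics/w6.png

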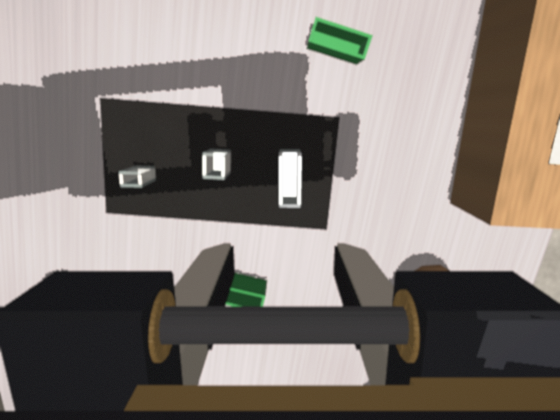

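```bash
python3 -c "
from h import *
im,d,p=load('w6');crop(im,250,135,330,225,7,'w6c')
"
```

```text
(no output)
```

View pics/w6c.png

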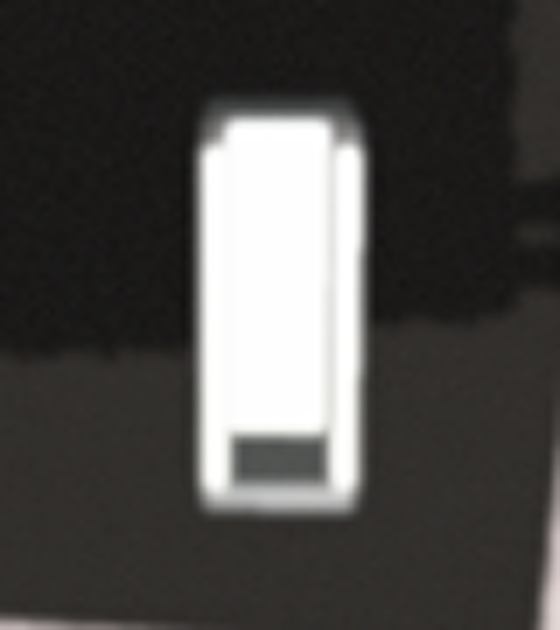

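```bash
python3 - <<'E'
from h import *
p=load('w6')[2];d=load('w6')[1]
print(p["eye"], -R.from_rotvec(p["orientation"]).as_matrix()[:,2])
q=[(200,103),(365,103),(358,512),(201,512)]
P=np.array([atz(p,250+a/7,135+b/7,.044) for a,b in q]);print(P.round(4),P.mean(0),np.linalg.norm(P-np.roll(P,-1,0),axis=1))
for i in range(4):
    v=P[(i+1)%4]-P[i];print(np.degrees(np.arctan2(v[1],v[0])))
E
```

```text
[0.61407508 0.26994046 0.4022105 ] [ 0.03373532 -0.25555085 -0.96620686]
[[0.6127 0.2342 0.044 ]
 [0.636  0.2377 0.044 ]
 [0.6447 0.1778 0.044 ]
 [0.6216 0.1743 0.044 ]] [0.62873145 0.20597183 0.044     ] [0.02358896 0.0605191  0.02343126 0.06053696]
8.539965038995303
-81.70353350275194
-171.41523531450778
98.44580132705559
```

```bash
python3 st.py .629 .204 .08 8.5
```

```text
t 7.0 pos [0.6241 0.1993 0.2473] yaw 8.57 toolz [-0.004  0.001 -1.   ] F [ 0.5 -1.2  0.5] open 0.04972260365201638 q [0.23 0.28 1.29 0.   1.58 0.08]
shift cm [ 0.61 -0.36 16.73] turn 0.001
```

Request:
play_rows(increments=[[[0.2,-0.1,4,0],[0.4,-0.2,8,0],[0.6,-0.4,12,0],[0.6,-0.4,16,0],[0.6,-0.4,16.7,0]]])

```text
t: 7.5
tool_pos: [0.6246, 0.2024, 0.0743]
orientation: [3.133, 0.231, -0.02]
force: [-1.2, -0.1, -0.3]
opening: 0.05
```

Request:
play_rows(increments=[[[0,0,0,0],[0,0,0,0],[0,0,0,0]]])

```text
t: 7.8
tool_pos: [0.6263, 0.2025, 0.0773]
orientation: [-3.133, -0.23, 0.014]
force: [0.9, 0.5, 0.4]
opening: 0.0497
```

```bash
python3 st.py .629 .204 .022 8.5;python3 -c "
from h import *
im,d,p=snap('wrist','w7')
crop(im,200,200,370,330,4.5,'w7c')
"
```

```text
t 7.8 pos [0.6263 0.2025 0.0773] yaw 8.41 toolz [-0.009 -0.    -1.   ] F [0.9 0.5 0.4] open 0.049663109630747486 q [0.23 0.4  1.45 0.   1.3  0.09]
shift cm [ 0.34 -0.1   5.53] turn -0.001
```

View pics/w7c.png

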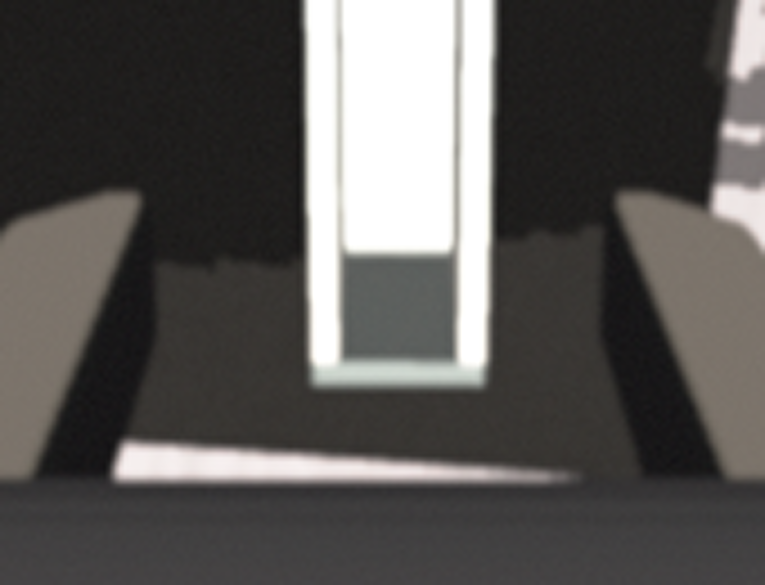

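View pics/w7.png

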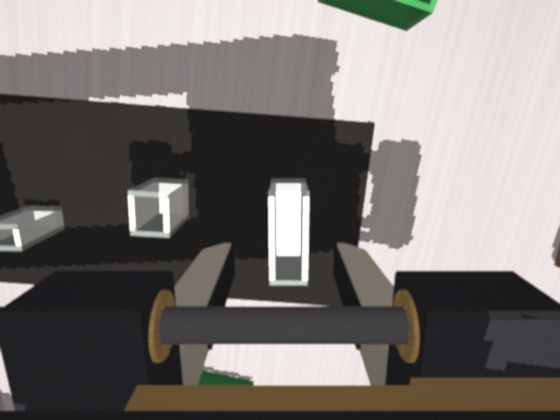

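```bash
python3 - <<'E'
from h import *
im,d,p=load('w7');crop(im,250,165,330,300,5,'w7e')
for u,v in [(269.1,285.1),(308,285.1),(268.3,194),(309.5,194)]: print(atz(p,u,v,.044))
E
```

```text
[0.62143064 0.17552583 0.044     ]
[0.64392329 0.17893423 0.044     ]
[0.61363272 0.22957191 0.044     ]
[0.63584605 0.23288015 0.044     ]
```

View pics/w7e.png

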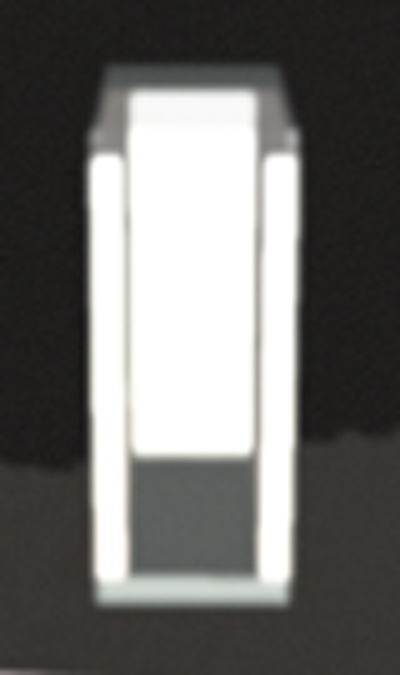

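Request:
play_rows(increments=[[[0.25,-0.2,1.5,0],[0.3,-0.2,3,0],[0.3,-0.2,4.5,0],[0.3,-0.2,5.5,0],[0.3,-0.2,5.5,0]]])

```text
t: 8.35
tool_pos: [0.6262, 0.2045, 0.0187]
orientation: [3.133, 0.231, -0.022]
force: [-0.3, 0.8, -0.3]
opening: 0.0498
```

```bash
python3 st.py .6286 .2047 .022 8.5
```

```text
t 8.35 pos [0.6262 0.2045 0.0187] yaw 8.43 toolz [-0.014 -0.001 -1.   ] F [-0.3  0.8 -0.3] open 0.049803426249886686 q [0.24 0.48 1.47 0.   1.21 0.09]
shift cm [ 0.23  0.01 -0.33] turn -0.001
```

Request:
play_rows(increments=[[[0.25,0,-0.2,0],[0.25,0,-0.2,0],[0.25,0,-0.2,0],[0.25,0,-0.2,0]]])

```text
t: 8.75
tool_pos: [0.6293, 0.205, 0.0215]
orientation: [3.133, 0.231, -0.02]
force: [-0.8, 0.5, 0.2]
opening: 0.0499
```

```bash
python3 st.py .6286 .2047 .022 8.5
```

```text
t 8.75 pos [0.6293 0.205  0.0215] yaw 8.43 toolz [-0.013 -0.001 -1.   ] F [-0.8  0.5  0.2] open 0.04994531009889655 q [0.24 0.48 1.46 0.   1.21 0.09]
shift cm [-0.07  0.02 -0.05] turn -0.001
```

Well aligned; close.

Request:
play_rows(increments=[[[0,0,0,0],[0,0,0,0],[0,0,0,0],[0,0,0,0],[0,0,0,0]]], jaw=1.5, squeeze=12)

```text
t: 9.25
tool_pos: [0.6293, 0.205, 0.0215]
orientation: [3.133, 0.231, -0.02]
force: [0.8, 0.4, 1.0]
opening: 0.0219
```

Request:
play_rows(increments=[[[0,0,0,0],[0,0,0,0],[0,0,0,0]]])

```text
t: 9.55
tool_pos: [0.6293, 0.205, 0.0215]
orientation: [3.133, 0.231, -0.02]
force: [-0.2, 0.3, 0.4]
opening: 0.022
```

```bash
python3 st.py .6286 .2047 .022 8.5
```

```text
t 9.55 pos [0.6293 0.205  0.0215] yaw 8.43 toolz [-0.013 -0.001 -1.   ] F [-0.2  0.3  0.4] open 0.022023372980674603 q [0.24 0.48 1.46 0.   1.21 0.09]
shift cm [-0.07  0.02 -0.05] turn -0.001
```

Request:
play_rows(increments=[[[0,0,-1,0],[0,0,-2.5,0],[0,0,-4.5,0],[0,0,-6.5,0],[0,0,-8.5,0]]])

```text
t: 10.05
tool_pos: [0.6309, 0.2052, 0.1091]
orientation: [-3.133, -0.231, 0.017]
force: [0.0, -1.1, -0.8]
opening: 0.0216
```

Request:
play_rows(increments=[[[0,0,-3,0],[0,0,-6,0],[0,0,-9,0],[0,0,-11.5,0],[0,0,-12,0]]])

```text
t: 10.55
tool_pos: [0.6343, 0.2058, 0.2354]
orientation: [-3.132, -0.231, 0.004]
force: [0.6, 0.2, 0.2]
opening: 0.0216
```

```bash
python3 st.py .545 -.1865 .22 15.6;python3 -c "
from h import *
im,d,p=snap('wrist','w8')
im,d,p=snap('side','s8')
im,d,p=snap('scene','k8')
"
```

```text
t 10.55 pos [0.6343 0.2058 0.2354] yaw 8.43 toolz [-0.003  0.001 -1.   ] F [0.6 0.2 0.2] open 0.021557188298493436 q [0.24 0.31 1.27 0.   1.56 0.09]
shift cm [-14.58  37.5    1.51] turn -0.125
```

View pics/w8.png

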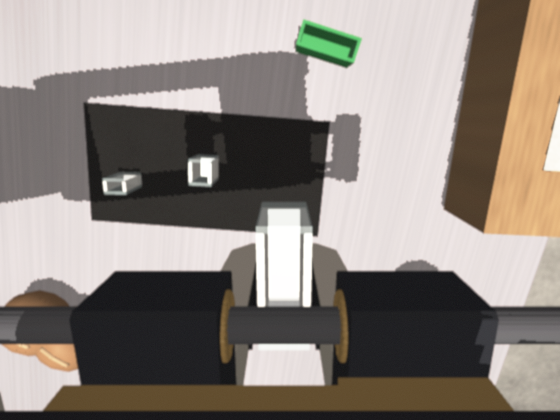

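View pics/k8.png

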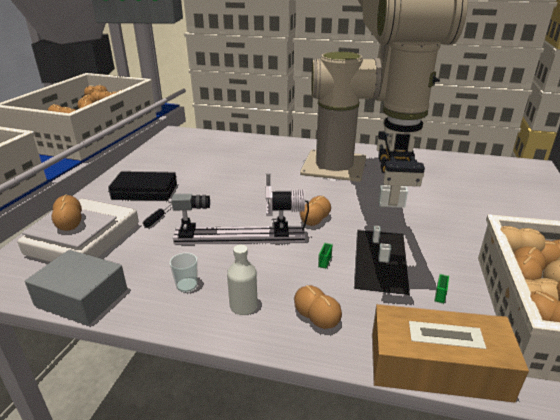

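Request:
play_rows(increments=[[[-1.2,3,0,-0.01],[-2.7,7,0,-0.03],[-4.2,11,0,-0.05],[-5.7,14.8,0,-0.06],[-7.3,18.7,0,-0.07]]])

```text
t: 11.2
tool_pos: [0.5856, 0.0083, 0.227]
orientation: [-3.122, -0.341, 0.023]
force: [0.5, -0.0, 0.2]
opening: 0.022
```

```bash
python3 st.py .545 -.1865 .22 15.6
```

```text
t 11.2 pos [0.5856 0.0083 0.227 ] yaw 12.48 toolz [-0.014 -0.    -1.   ] F [ 0.5 -0.   0.2] open 0.02196928744754346 q [-0.07  0.11  1.52 -0.    1.53 -0.29]
shift cm [-8.16 18.14  0.76] turn -0.054
```

Request:
play_rows(increments=[[[-1.6,3.6,0,-0.01],[-3.3,7.3,0,-0.02],[-4.9,11,0,-0.03],[-6.6,14.8,0,-0.05],[-8,17.8,0,-0.05]]])

```text
t: 11.7
tool_pos: [0.5441, -0.1845, 0.2252]
orientation: [-3.11, -0.419, 0.028]
force: [0.8, 0.6, 0.1]
opening: 0.022
```

Request:
play_rows(increments=[[[0,0,0,0],[0,0,0,0],[0,0,0,0]]])

```text
t: 12.0
tool_pos: [0.5436, -0.1834, 0.2237]
orientation: [-3.108, -0.419, 0.031]
force: [-0.5, 0.4, -0.6]
opening: 0.0216
```

```bash
python3 st.py .545 -.1865 .1175 15.6;python3 -c "
from h import *
im,d,p=snap('wrist','w9');print(p)
im,d,p=snap('side','s9')
im,d,p=snap('scene','k9')
"
```

```text
t 12.0 pos [ 0.5436 -0.1834  0.2237] yaw 15.36 toolz [-0.02   0.002 -1.   ] F [-0.5  0.4 -0.6] open 0.021613238878566293 q [-0.41  0.08  1.55 -0.01  1.53 -0.68]
shift cm [ 0.25  0.41 10.62] turn -0.004
{'K': array([[354.85582541,   0.        , 283.60375673],
       [  0.        , 354.85582541, 207.99916296],
       [  0.        ,   0.        ,   1.        ]]), 'eye': array([ 0.52792133, -0.11486375,  0.37970549]), 'orientation': array([-0.25592114, -0.01546469,  0.26807781])}
```

View pics/w9.png

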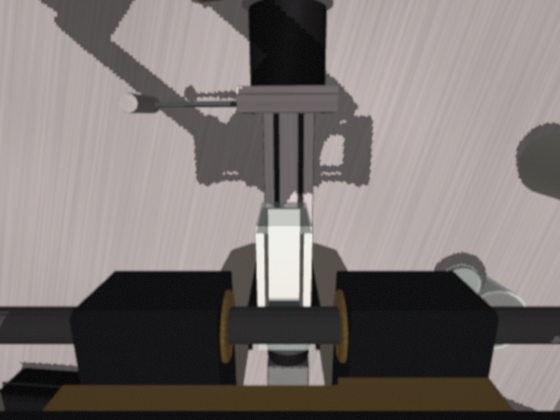

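View pics/k9.png

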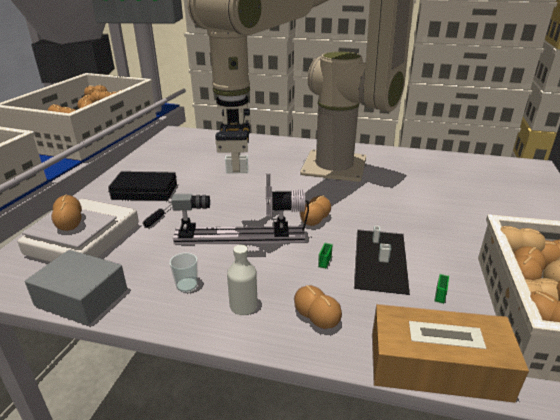

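Request:
play_rows(increments=[[[0.2,0.2,1.5,0],[0.25,0.4,3.5,0],[0.25,0.4,5.5,0],[0.25,0.4,7.5,0],[0.25,0.4,7.5,0]]])

```text
t: 12.65
tool_pos: [0.5442, -0.1847, 0.1452]
orientation: [-3.106, -0.422, 0.037]
force: [0.1, 0.3, -1.7]
opening: 0.0214
```

```bash
python3 st.py .545 -.1865 .1175 15.6
```

```text
t 12.65 pos [ 0.5442 -0.1847  0.1452] yaw 15.49 toolz [-0.024  0.004 -1.   ] F [ 0.1  0.3 -1.7] open 0.021414330450254974 q [-0.41  0.14  1.63 -0.01  1.39 -0.68]
shift cm [0.09 0.22 2.76] turn -0.002
```

Request:
play_rows(increments=[[[0.1,0.2,1.4,0],[0.1,0.2,2.75,0],[0.1,0.2,2.75,0],[0.1,0.2,2.75,0],[0.1,0.2,2.75,0]]])

```text
t: 13.15
tool_pos: [0.5456, -0.1865, 0.1185]
orientation: [-3.106, -0.422, 0.035]
force: [-0.3, -0.6, -0.7]
opening: 0.0218
```

```bash
python3 st.py .545 -.1865 .1175 15.6;python3 -c "
from h import *
im,d,p=snap('wrist','w10')
im,d,p=snap('side','s10');crop(im,250,80,370,270,4,'s10c')
im,d,p=snap('scene','k10');crop(im,150,120,330,250,4.4,'k10c')
"
```

```text
t 13.15 pos [ 0.5456 -0.1865  0.1185] yaw 15.49 toolz [-0.023  0.003 -1.   ] F [-0.3 -0.6 -0.7] open 0.02178174863471937 q [-0.41  0.17  1.65 -0.01  1.34 -0.68]
shift cm [-0.05 -0.02  0.1 ] turn -0.002
```

View pics/w10.png

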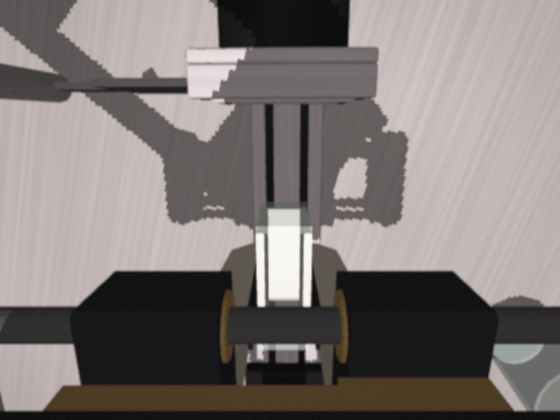

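View pics/k10c.png

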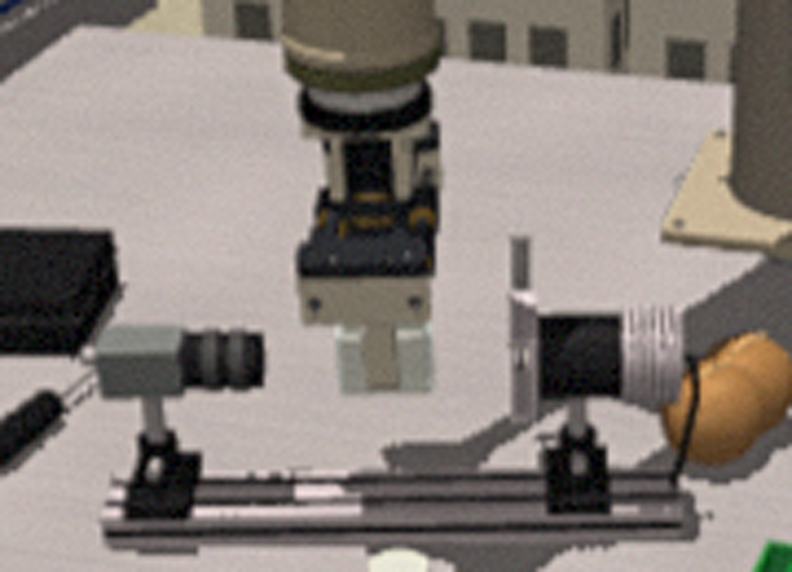

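View pics/s10c.png

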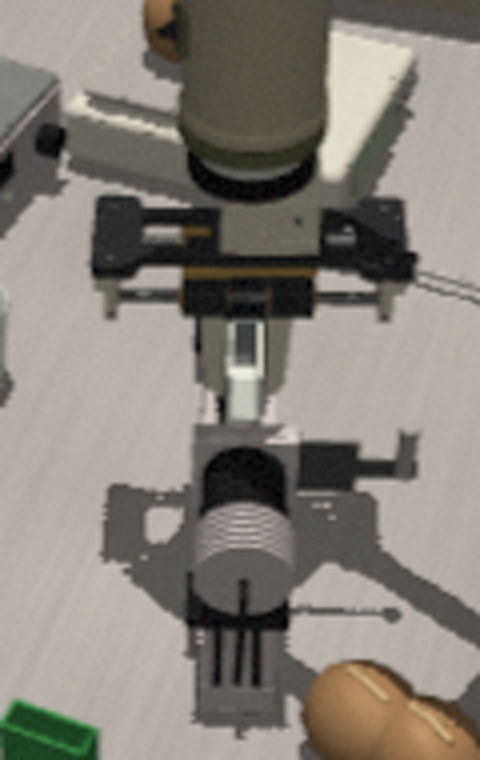

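```bash
python3 -c "
from h import *
im,d,p=load('w10');crop(im,180,35,390,115,3.7,'w10a');crop(im,240,195,330,315,5,'w10b')
"
```

```text
(no output)
```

View pics/w10a.png

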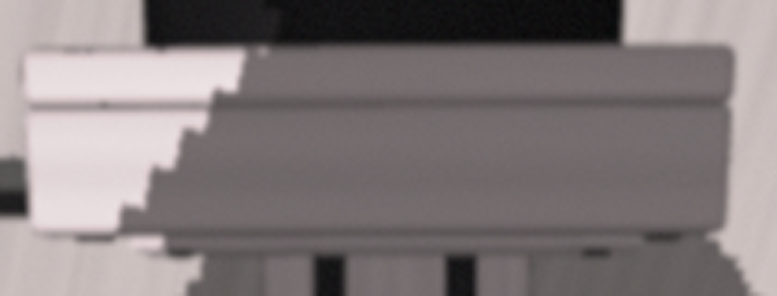

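View pics/w10b.png

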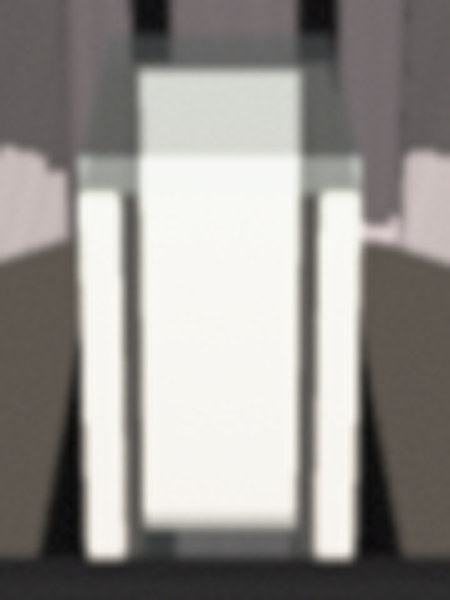

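```bash
python3 - <<'E'
from h import *
p=load('w10')[2]
a=atz(p,188.1,98.5,.1485);b=atz(p,375.1,97.7,.1485);m=(a+b)/2;print("frame",a,b,np.linalg.norm(a-b),m,np.degrees(np.arctan2(*(b-a)[[1,0]])))
c=[atz(p,*q,.141) for q in [(255.6,226.6),(312.4,226.6),(257,306),(311.2,306)]];print(np.round(c,4))
e1=(c[0]+c[1])/2;e2=(c[2]+c[3])/2;v=e1-e2;print(e1,e2,"cell axis deg",np.degrees(np.arctan2(v[1],v[0])),"w",np.linalg.norm(c[0]-c[1]))
for yaw in (15.5,15.8,16.2):
    t=np.radians(yaw);X=np.array([np.cos(t),np.sin(t)]);Y=np.array([-X[1],X[0]])
    for o in (np.array([.5454,-.1869]),m[:2]-.075*Y):
        print(yaw,o.round(4),[((q[:2]-o)@X*1000).round(1) for q in(e1,e2)],((e1[:2]-o)@Y*1000).round(1))
E
```

```text
frame [ 0.4945092  -0.12194992  0.1485    ] [ 0.55575641 -0.10484418  0.1485    ] 0.0635910952921177 [ 0.52513281 -0.11339705  0.1485    ] 15.604518782761929
[[ 0.528  -0.1626  0.141 ]
 [ 0.5495 -0.1565  0.141 ]
 [ 0.5371 -0.1962  0.141 ]
 [ 0.559  -0.1899  0.141 ]]
[ 0.53873425 -0.15953301  0.141     ] [ 0.548046 -0.19308   0.141   ] cell axis deg 105.51323829078227 w 0.022398595224014273
15.5 [ 0.5454 -0.1869] [np.float64(0.9), np.float64(0.9)] 28.2
15.5 [ 0.5452 -0.1857] [np.float64(0.8), np.float64(0.8)] 26.9
15.8 [ 0.5454 -0.1869] [np.float64(1.0), np.float64(0.9)] 28.1
15.8 [ 0.5456 -0.1856] [np.float64(0.5), np.float64(0.4)] 26.9
16.2 [ 0.5454 -0.1869] [np.float64(1.2), np.float64(0.8)] 28.1
16.2 [ 0.5461 -0.1854] [np.float64(0.2), np.float64(-0.2)] 26.9
```

Request:
play_rows(increments=[[[0,0,0.1,0],[0,0,0.1,0],[0,0,0.1,0],[0,0,0.1,0],[0,0,0.1,0]]])

```text
t: 13.8
tool_pos: [0.5455, -0.1865, 0.1175]
orientation: [-3.106, -0.422, 0.035]
force: [0.3, 0.4, -1.2]
opening: 0.0222
```

Request:
play_rows(increments=[[[0,0,0,0],[0,0,0,0],[0,0,0,0],[0,0,0,0],[0,0,0,0]]])

```text
t: 14.3
tool_pos: [0.5455, -0.1865, 0.1175]
orientation: [-3.106, -0.422, 0.035]
force: [-0.5, 0.2, -0.3]
opening: 0.0217
```

```bash
python3 st.py .545 -.1865 .1175 15.6; python3 -c "
from plant import *
print(read_state()['dq'].round(4)); print(close_job())"
```

```text
t 14.3 pos [ 0.5455 -0.1865  0.1175] yaw 15.48 toolz [-0.023  0.003 -1.   ] F [-0.5  0.2 -0.3] open 0.021691224499024525 q [-0.41  0.17  1.65 -0.01  1.34 -0.68]
shift cm [-0.05 -0.02  0.  ] turn -0.002
[ 0.0004 -0.0012 -0.      0.0002  0.0005 -0.0021]
the job is handed in; nothing more can be done
None
```

I pulled the shutter slide out to its stop, then lifted the long cell by its frosted sides with a 12 N grip. I handed the job in at 14.3 s while holding the cell still in mid-gap.

**Last checks:**
- **Shutter:** the tool moved about 45 mm before it met the stop. In the last side picture the slide is out and clear of the frame.
- **Sideways and turn:** in the last wrist picture both ends of the cell lie about 1 mm from the light path. The cell's long axis is within about 1° of the path.
- **Height and tilt:** by the tool reading, the window centres are about 120 mm up. In the scene picture the cell's centre is level with both lenses. The tilt is 0.023 rad.
- **Stillness and grip:** joint speeds were close to zero and the jaw opening was 22 mm, the cell's width. The contact forces on the two sides could not be read directly.
- **Rest of the bench:** nothing else looked moved in the last pictures; I did not measure it.

**Disagreement:** the fixed cameras placed the rig about 8 mm differently from the wrist camera, almost all of it along the light path, and the cell about 4 mm differently. I used the wrist camera's positions, which agreed with each other and with the knob and cell grips.

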